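# Fit the drop arm to the fraction collector's spindle

### The arm

A 6-joint arm with a two-finger parallel gripper is mounted at the origin on the work surface. World frame = base frame: x ahead of the robot, y to its left, z up, the work surface at z = 0. Lengths are in m, angles in rad, forces in N, time in s.
With the tool pointing down it reaches from about 0.425 to 0.95 m from the base axis. Payload 3.5 kg.
Tool frame: the origin (TCP) lies on the centre line of the jaws, within the pads' length; the fingertips stand 11 mm ahead of it and the grasp point (between the pads) lies 8 mm behind it; y points along the fingers, x is the direction in which the jaws open and shut, and the axes are right-handed (so a half turn about y gives the same grasp; the last joint's range is limited). The gripper opens to 85 mm and grips with 20 to 120 N. Pads are 22 mm wide; open, the fingers measure 114 mm over their backs; the gripper's body (76 mm by 85 mm) begins 54 mm behind the grasp point. The pads swing forward as they close: fully open they stand 13 mm farther back than shut.
Start: joints at [-1.334, 0.286, 1.577, -0, 1.279, -0.15], TCP at [0.255, -0.625, 0.242] pointing down, gripper open.
Joint ranges: [-2.77, 2.77], [-0.9, 2.22], [0.21, 2.48], [-1.53, 4.67], [0.24, 2.81], [-2.84, 2.84]. Speed limits (rad/s): [2.79, 2.79, 3.14, 3.14, 3.14, 3.14].

### API

Orientations are given as a unit quaternion [x, y, z, w].
In Python, from plant import get_state, read_camera, sign_off gives the robot as it stands.
- The arm moves only by the shell command python3 -m inch 'ROWS' [FORCE]. ROWS is JSON, a list of rows, each an object of numbers: "ax", "ay", "az": the turn, a rotation vector about the tool's x, y, z in rad; "x", "y", "z": the shift along the tool's x, y, z in mm; "hand": the closure, from -1 (fully open) to 1 (shut). In form: [{"ax": .., "ay": .., "az": .., "x": .., "y": .., "z": .., "hand": ..}, ...]. A call has 1 to 5 rows; each row shifts and turns the commanded pose from where the row before left it, along the tool's axes as they then stand; what a row does not reach is not made up. A row lasts 1/12 s, in which the tool goes at most 41.7 mm and 7.16 degrees, less where a joint would pass 70% of its speed; a pose out of reach is approached as far as the arm can. A call with a gripper value outside its range is refused whole. The fingers move at their own pace and stop on an object; FORCE is the grip in N (left out, the last holds). Time passes only in rows, so rows that do not move let the fingers close. It gives the time, the measured TCP pose, the force and the opening at its end, in the units of the state.
- get_state(): the state, without advancing time (a new reading comes with each control period).
- read_camera(name): name is "side" or "top" or "wrist"; returns a dict with "img" (400x640x3 uint8, red, green, blue), "fov_y" (degrees; the focal length in pixels is half the picture's height over the tangent of half this angle, whatever the lens; pixels are square), "cx", "cy" (the principal point, pixels), "T" (4x4, takes a point from camera to world coordinates); the wrist camera has in their place "T_tool_cam" (4x4, takes a point from camera to tool coordinates, whose origin is the TCP and whose axes are the tool frame's). Camera axes: x right, y down, z forward; pixel columns grow to the right and rows downward; lengths in m; the calibration is good to about 2 mm. A picture is of the moment at which its call begins: read the wrist's pose just before it. There is no depth.
- sign_off(): hands the job in, once; it reports no verdict.
The state is a dict: "time": time; "qpos": joint angles; "dq": joint speeds; "joint_efforts": joint torques, N m; "eef_pos": TCP position; "tcp_rot": TCP orientation; "contact_force": force on the tool from outside, world axes, zero at the start; "wrist_torque": the same for the moment, N m; "opening": opening from 0.0 (shut) to 1.0 (fully open).
Only numpy, scipy, OpenCV 4.12 (cv2) and the standard library are available. Lean on these libraries where they do the work, as an engineer would, in place of code of your own. Each camera call takes 0.05 s, during which the arm holds its last target. There are 200 camera calls.

### The job

Put the right drop arm on the fraction collector: of the two aluminium arms lying on the bench, take the one whose hub has the big oblong hole, turn it so that the hole matches the flat-sided spindle and the arm reaches out over the tube rack, lower it until the hub sits flat and fully home on the collar, and only then let go. Leave the other arm, with the small round hole, where it lies.

Things in the scene. Friction and masses are not known exactly. Their poses are not given: they have to be found in the camera images.
- drop_arm_grip (a point): Drop arm to fit, loose, 0.15-0.3 kg: aluminium hub block 68x50x28 mm high, a bar 16 wide (14 to 40 above the arm's underside) and a grey drip head (24 diameter, 42 high) 150 from the hole's axis. It lies level on hub and head. Point: mid-section of the bar, 65 from the hole's axis, 27 above the underside; close fingers on the bar's sides (y). x: hub to head, z up.
- drop_arm_hub (a point): Centre of the drop arm's oblong hole, level with the hub's underside; same axes as its grip point. The hole goes straight through the 28 mm high hub: 44 mm long along the arm (x), 26 wide (y). The bar's top stands 40 above the underside.
- spindle_seat (a point): Centre of the collar's top (80 mm diameter, 75 above the bench, fixed, on a white tower), where the hub rests. From it a steel tongue stands 45 high: 38 long (x) by 20 thick (y) up to 17, then tapering to 24x8 at the tip; 3 mm play all round in the hole when home. Does not turn. x: along the tongue towards the tube rack, as the fitted arm's x must point; z up. Tubes end 60 above the bench.
- spare_arm_grip (a point): Grip point of the other arm, to be left alone: same sizes, but its hub has a small round hole, 18 mm in diameter. Same axes and place on the arm as the drop arm's grip point.
Mind the look-alikes: they are no part of the job. Leave any purple look-alike of the part that bears drop_arm_grip alone.

How it is judged:
By the outcome, as a careful person would: the job done as asked, in the order asked, and still so for the second after the job is handed in, with the robot touching nothing.
It also fails if it takes over 40 s, if anything falls off the work surface, if the arm or the gripper's body presses on something with over 40 N, if the wrist force passes 120 N, or if a joint passes its speed limit or range.

## Working session

There is one attempt and no reset: what is moved stays moved. The work goes in short steps, Python scripts to look and compute and a shell command to move; the robot and the scene stay as the last step left them, time stands still between calls to the robot, and variables do not carry over. Pictures are saved under pics/ and viewed, about 8 in all and at most 12, crops included, and the job is handed in when it is done.

```bash
ls; mkdir -p pics
python3 - <<'E'
from plant import *
import cv2
s=get_state();print(s)
for n in("top","side"):
    c=read_camera(n);cv2.imwrite(f"pics/{n}0.png",c["img"][:,:,::-1]);print(n,c["fov_y"],c["cx"],c["cy"],c["T"])
E
```

```text
pics
{'time': 0.0, 'qpos': array([-1.33399337e+00,  2.87216522e-01,  1.57820456e+00, -1.43652042e-05,
        1.27857572e+00, -1.49994812e-01]), 'dq': array([ 9.51827914e-05, -1.19499124e-03, -9.83783721e-04,  2.64717121e-03,
        4.10485640e-04, -3.11869191e-04]), 'joint_efforts': array([-2.04452981e-04, -4.05981088e+01, -2.92624193e+01, -1.82135796e-04,
        5.88728028e-03,  1.86964215e-06]), 'eef_pos': array([ 0.25450296, -0.62449405,  0.24089831]), 'tcp_rot': array([-0.58620567,  0.3952089 , -0.39394923,  0.58734729]), 'contact_force': array([-0.68759244, -0.40596342, -0.46549665]), 'wrist_torque': array([0.0192164 , 0.03026785, 0.04184024]), 'opening': 0.9978901124335888}
top 47.60211008364603 317.1735121955216 197.2660869786123 [[ 0.02200638 -0.99855807  0.04896437  0.48986788]
 [-0.99972821 -0.0223563  -0.00661029 -0.0264969 ]
 [ 0.00769542 -0.0488056  -0.99877865  1.0671702 ]
 [ 0.          0.          0.          1.        ]]
side 46.255214008893354 318.4404070430612 197.25754652389318 [[-0.99288209 -0.066821    0.09859066  0.43251374]
 [-0.11804867  0.66194722 -0.74019619  0.88635597]
 [-0.01580116 -0.74656603 -0.66512366  0.90052125]
 [ 0.          0.          0.          1.        ]]
```

View pics/top0.png

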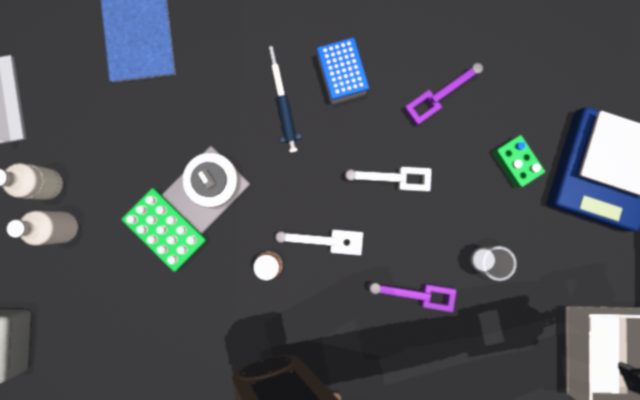

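View pics/side0.png

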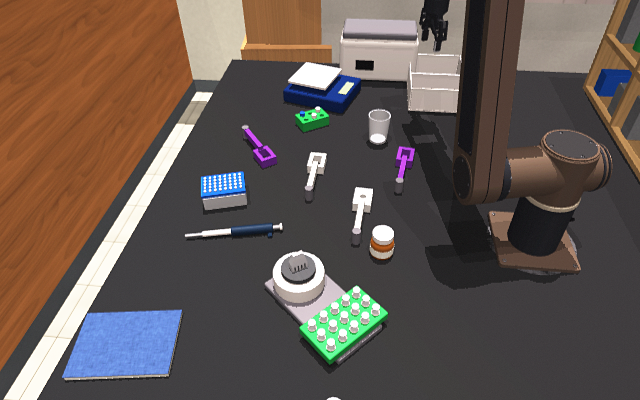

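The top view shows four candidates: a silver arm with an oblong hole at (415,179), a silver arm with a round hole at (347,242), and purple look-alikes at (424,107) and (440,298). I choose (415,179). The spindle is at (207,180) and the rack at (163,230). The side view shows the same arms at (315,165) and (362,200).

```bash
cat > h.py <<'E'
import numpy as np, cv2
from plant import *
from scipy.spatial.transform import Rotation as R
def cam(n):
    s=get_state(); c=read_camera(n)
    if n=="wrist":
        T=np.eye(4);T[:3,:3]=R.from_quat(s["tcp_rot"]).as_matrix();T[:3,3]=s["eef_pos"];c["T"]=T@np.array(c["T_tool_cam"])
    c["T"]=np.array(c["T"]);c["f"]=200/np.tan(np.radians(c["fov_y"]/2));return c
def ray(c,uv,z):
    uv=np.atleast_2d(np.array(uv,float)); d=np.c_[(uv[:,0]-c["cx"])/c["f"],(uv[:,1]-c["cy"])/c["f"],np.ones(len(uv))]@c["T"][:3,:3].T
    o=c["T"][:3,3]; return o+d*((z-o[2])/d[:,2])[:,None]
def proj(c,P):
    p=(np.atleast_2d(P)-c["T"][:3,3])@c["T"][:3,:3]; return p[:,:2]/p[:,2:]*c["f"]+[c["cx"],c["cy"]]
E
python3 - <<'E'
from h import *
c=cam("top");im=c["img"];print(R.from_quat(get_state()["tcp_rot"]).as_matrix().round(3))
a=cv2.resize(im[155:260,270:450],None,fx=4,fy=4,interpolation=cv2.INTER_CUBIC)
b=cv2.resize(im[140:275,115:255],None,fx=4,fy=4,interpolation=cv2.INTER_CUBIC)
cv2.imwrite("pics/c1.png",cv2.resize(np.vstack([np.pad(a,((0,0),(0,0),(0,0))),]),None,fx=1,fy=1)[:,:,::-1]);cv2.imwrite("pics/c2.png",b[:,:,::-1])
g=im.min(2); m=(g>110).astype(np.uint8)
m2=np.zeros_like(m);m2[160:200,340:440]=m[160:200,340:440]
cs,h=cv2.findContours(m2,cv2.RETR_CCOMP,cv2.CHAIN_APPROX_NONE)
for k,x in enumerate(cs):
    if cv2.contourArea(x)>20:
        r=cv2.minAreaRect(x);print(h[0][k],cv2.contourArea(x),r)
# hub: columns where thick
op=cv2.morphologyEx(cv2.morphologyEx(m2,cv2.MORPH_CLOSE,np.ones((19,19))),cv2.MORPH_OPEN,np.ones((15,15)))
x=max(cv2.findContours(op,0,2)[0],key=cv2.contourArea);r=cv2.minAreaRect(x);print("hub",r,ray(c,r[0],.028),ray(c,cv2.boxPoints(r),.028))
print("head",ray(c,[351,175],.042))
print("spindle tip",ray(c,[206,179],.12),"collar",ray(c,[210,180],.075),"rack",ray(c,[163,230],.06))
E
```

```text
[[ 0.377 -0.     0.926]
 [-0.926  0.002  0.377]
 [-0.002 -1.     0.   ]]
[-1 -1  1 -1] 1187.5 ((388.5830383300781, 177.00460815429688), (85.59024047851562, 24.35133934020996), 3.1798300743103027)
[-1 -1 -1  0] 157.0 ((414.49407958984375, 178.57647705078125), (17.486801147460938, 10.277331352233887), 4.39870548248291)
hub ((415.0, 178.5), (23.0, 32.0), 90.0) [[ 0.58911568 -0.2576714   0.028     ]] [[ 0.61487299 -0.22042888  0.028     ]
 [ 0.6165656  -0.29432425  0.028     ]
 [ 0.56340834 -0.29484166  0.028     ]
 [ 0.56174891 -0.22112957  0.028     ]]
head [[ 0.59244612 -0.10895071  0.042     ]]
spindle tip [[0.56933873 0.20055351 0.12      ]] collar [[0.57111621 0.20252113 0.075     ]] rack [[0.45919491 0.30593977 0.06      ]]
```

View pics/c1.png

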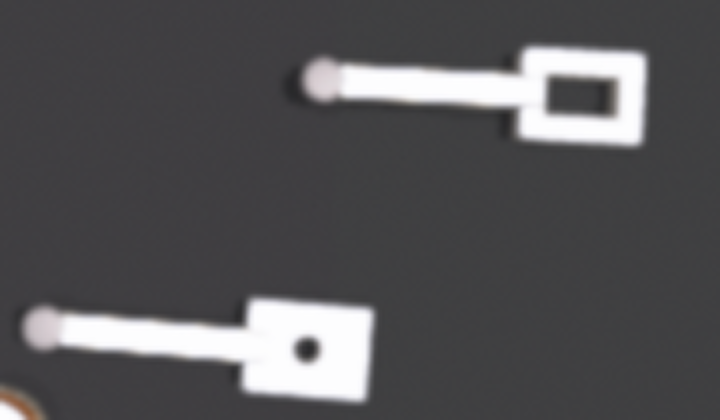

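View pics/c2.png

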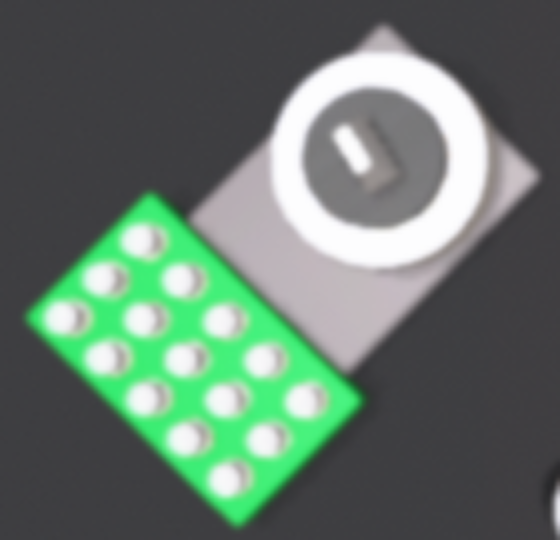

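The crops confirm the choice: the upper-right arm has the oblong hole and the other has the round one. The tongue's long axis looks skewed relative to the rack, so I'll check that in an enlarged side view.

Run:
```python
from h import *
c=cam("side");im=c["img"]
a=cv2.resize(im[240:370,255:400],None,fx=5,fy=5,interpolation=cv2.INTER_CUBIC)[:600]
cv2.imwrite("pics/c3.png",a[:,:,::-1])
o=np.array([.571,.2025])
for ang in (0,):
    for d in ([-.876,-.482],[-.73,.68]):
        d=np.array(d); P=np.array([[*(o+s*d),z] for s,z in((-.012,.12),(.012,.12),(-.019,.075),(.019,.075))])
        print((proj(c,P)-[255,240])*5)
w=cam("wrist");print(w["T_tool_cam"],w["fov_y"])
```

```text
[[191.60798006  66.3847528 ]
 [242.35148215  50.5944121 ]
 [182.20631956 136.95873502]
 [260.25961111 112.02294852]]
[[200.40571287  43.26611398]
 [233.93501871  73.86706692]
 [195.83791788 100.45514779]
 [247.5318033  148.90210258]]
[[ 9.99998643e-01 -2.31927329e-04 -1.63121521e-03  2.67326555e-04]
 [ 1.48579150e-03 -3.00952741e-01  9.53637898e-01 -1.31763142e-01]
 [-7.12093380e-04 -9.53639027e-01 -3.00951988e-01  7.60996068e-02]
 [ 0.00000000e+00  0.00000000e+00  0.00000000e+00  1.00000000e+00]] 62.268063082430444
```

View pics/c3.png

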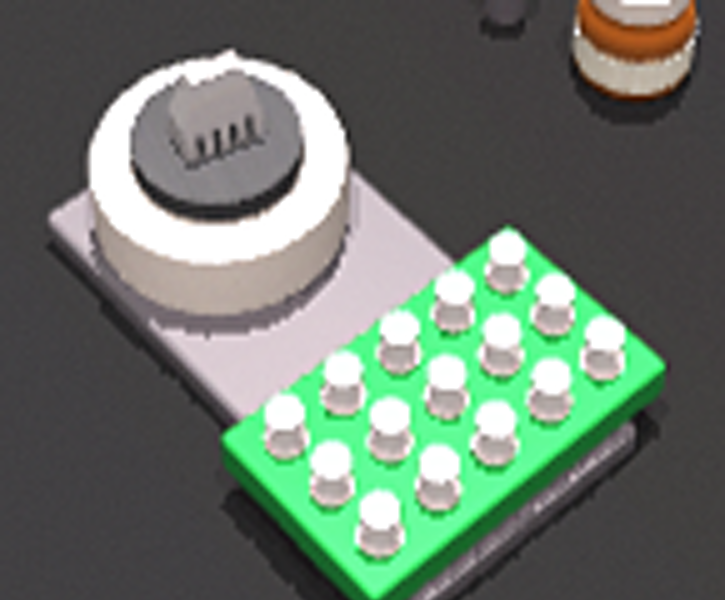

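The tongue really is skewed: its long axis is about (-.88,-.48) in world axes, and that end is the one nearer the rack. Next I turn in place, then translate to above the bar.

```bash
python3 -m inch '[{"ay":-0.117},{"ay":-0.117},{"ay":-0.117},{"ay":-0.117},{"ay":-0.117}]' && python3 -m inch '[{"ay":-0.117},{"ay":-0.117},{"ay":-0.117},{"ay":-0.117},{"ay":-0.117}]'; python3 -m inch '[{"x":23.5,"z":31},{"x":23.5,"z":31},{"x":23.5,"z":31},{"x":23.5,"z":31},{"x":23.5,"z":31}]'; python3 -m inch '[{"x":23.5,"z":31},{"x":23.5,"z":31},{"x":23.5,"z":31},{"x":23.5,"z":31},{"x":23.5,"z":31}]';python3 -m inch '[{"x":23.5,"z":31},{"x":23.5,"z":31},{"x":23.5,"z":31},{"x":23.5,"z":31},{}]';python3 -m inch '[{},{},{}]'
python3 - <<'E'
from h import *
print(get_state()["eef_pos"],get_state()["qpos"],R.from_quat(get_state()["tcp_rot"]).as_matrix().round(3))
c=cam("wrist");cv2.imwrite("pics/w1.png",c["img"][:,:,::-1])
E
```

```text
[ 0.25457735 -0.62482716  0.24164054] [-1.33400684e+00  2.86767415e-01  1.57738710e+00 -5.34183263e-07
  1.27860172e+00 -1.50012817e-01] [[ 0.377 -0.     0.926]
 [-0.926  0.001  0.377]
 [-0.001 -1.     0.   ]]validation failed for argument at $[0]...
validation failed for argument at $[0]...
validation failed for argument at $[0]...
validation failed for argument at $[0]...
validation failed for argument at $[0]...
```

View pics/w1.png

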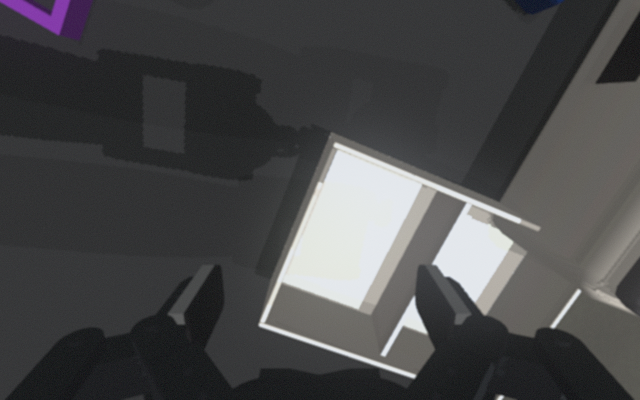

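The call was refused because each row needs every field. The wrist view shows the fingers at the bottom, so the camera sees the tool's +z side. I'll approach with tool z pointing at the hub, so that the hub and spindle stay in view.

```bash
python3 -m inch '[{"ax":0,"ay":0.116,"az":0,"x":0,"y":0,"z":0,"hand":-1},{"ax":0,"ay":0.116,"az":0,"x":0,"y":0,"z":0,"hand":-1},{"ax":0,"ay":0.116,"az":0,"x":0,"y":0,"z":0,"hand":-1},{"ax":0,"ay":0.116,"az":0,"x":0,"y":0,"z":0,"hand":-1},{"ax":0,"ay":0.116,"az":0,"x":0,"y":0,"z":0,"hand":-1}]' && python3 -m inch '[{"ax":0,"ay":0.116,"az":0,"x":0,"y":0,"z":0,"hand":-1},{"ax":0,"ay":0.116,"az":0,"x":0,"y":0,"z":0,"hand":-1},{"ax":0,"ay":0.116,"az":0,"x":0,"y":0,"z":0,"hand":-1},{"ax":0,"ay":0.116,"az":0,"x":0,"y":0,"z":0,"hand":-1},{"ax":0,"ay":0.116,"az":0,"x":0,"y":0,"z":0,"hand":-1}]' && python3 -m inch '[{"ax":0,"ay":0.116,"az":0,"x":0,"y":0,"z":0,"hand":-1},{"ax":0,"ay":0.116,"az":0,"x":0,"y":0,"z":0,"hand":-1},{"ax":0,"ay":0.116,"az":0,"x":0,"y":0,"z":0,"hand":-1},{"ax":0,"ay":0.116,"az":0,"x":0,"y":0,"z":0,"hand":-1},{"ax":0,"ay":0.116,"az":0,"x":0,"y":0,"z":0,"hand":-1}]' && python3 -m inch '[{"ax":0,"ay":0.116,"az":0,"x":0,"y":0,"z":0,"hand":-1},{"ax":0,"ay":0.116,"az":0,"x":0,"y":0,"z":0,"hand":-1},{"ax":0,"ay":0,"az":0,"x":0,"y":0,"z":0,"hand":-1}]'
python3 -c "
from h import *
print(get_state()['qpos'],R.from_quat(get_state()['tcp_rot']).as_matrix().round(3))"
```

```text
time: 0.72
eef_pos: [0.2546, -0.625, 0.2422]
tcp_rot: [-0.448, 0.547, -0.547, 0.448]
contact_force: [-0.2, -0.3, -0.2]
opening: 1.0
time: 1.13
eef_pos: [0.2546, -0.625, 0.2422]
tcp_rot: [-0.273, 0.652, -0.652, 0.273]
contact_force: [-0.3, 0.4, 0.3]
opening: 0.996
time: 1.55
eef_pos: [0.2546, -0.625, 0.2422]
tcp_rot: [-0.075, 0.703, -0.703, 0.075]
contact_force: [1.2, 0.1, -0.2]
opening: 0.998
time: 1.8
eef_pos: [0.2546, -0.625, 0.2422]
tcp_rot: [0.006, 0.707, -0.707, -0.006]
contact_force: [0.7, -0.2, -0.2]
opening: 1.001
[-1.33398812e+00  2.86334262e-01  1.57683639e+00  2.46164422e-05
  1.27859892e+00  1.82397763e+00] [[-1.    -0.    -0.016]
 [ 0.016  0.    -1.   ]
 [ 0.    -1.    -0.   ]]
```

```bash
python3 -m inch '[{"ax":0,"ay":0,"az":0,"x":-23.4,"y":0,"z":-31.3,"hand":-1},{"ax":0,"ay":0,"az":0,"x":-23.4,"y":0,"z":-31.3,"hand":-1},{"ax":0,"ay":0,"az":0,"x":-23.4,"y":0,"z":-31.3,"hand":-1},{"ax":0,"ay":0,"az":0,"x":-23.4,"y":0,"z":-31.3,"hand":-1},{"ax":0,"ay":0,"az":0,"x":-23.4,"y":0,"z":-31.3,"hand":-1}]' && python3 -m inch '[{"ax":0,"ay":0,"az":0,"x":-23.4,"y":0,"z":-31.3,"hand":-1},{"ax":0,"ay":0,"az":0,"x":-23.4,"y":0,"z":-31.3,"hand":-1},{"ax":0,"ay":0,"az":0,"x":-23.4,"y":0,"z":-31.3,"hand":-1},{"ax":0,"ay":0,"az":0,"x":-23.4,"y":0,"z":-31.3,"hand":-1},{"ax":0,"ay":0,"az":0,"x":-23.4,"y":0,"z":-31.3,"hand":-1}]' && python3 -m inch '[{"ax":0,"ay":0,"az":0,"x":-23.4,"y":0,"z":-31.3,"hand":-1},{"ax":0,"ay":0,"az":0,"x":-23.4,"y":0,"z":-31.3,"hand":-1},{"ax":0,"ay":0,"az":0,"x":-23.4,"y":0,"z":-31.3,"hand":-1},{"ax":0,"ay":0,"az":0,"x":-23.4,"y":0,"z":-31.3,"hand":-1},{"ax":0,"ay":0,"az":0,"x":0,"y":0,"z":0,"hand":-1}]' && python3 -m inch '[{"ax":0,"ay":0,"az":0,"x":0,"y":0,"z":0,"hand":-1},{"ax":0,"ay":0,"az":0,"x":0,"y":0,"z":0,"hand":-1}]'
python3 - <<'E'
from h import *
s=get_state();print(s["eef_pos"],s["qpos"],R.from_quat(s["tcp_rot"]).as_matrix().round(3))
c=cam("wrist");im=c["img"];cv2.imwrite("pics/w2.png",im[:,:,::-1])
m=((im.min(2)>120)&(np.ptp(im.astype(int),axis=2)<40)).astype(np.uint8)
cs,h=cv2.findContours(m,cv2.RETR_CCOMP,2)
for k,x in enumerate(cs):
    if cv2.contourArea(x)>200: r=cv2.minAreaRect(x);print(h[0][k],cv2.contourArea(x),r,ray(c,r[0],.028).round(4),ray(c,cv2.boxPoints(r),.028).round(4).tolist())
E
```

```text
time: 2.22
eef_pos: [0.3746, -0.4688, 0.2424]
tcp_rot: [-0.004, -0.707, 0.707, 0.004]
contact_force: [0.8, -0.7, -0.6]
opening: 0.993
time: 2.63
eef_pos: [0.494, -0.3138, 0.2425]
tcp_rot: [-0.004, -0.707, 0.707, 0.004]
contact_force: [0.1, -0.8, -0.9]
opening: 1.001
time: 3.05
eef_pos: [0.5915, -0.1861, 0.2425]
tcp_rot: [0.002, 0.708, -0.706, -0.001]
contact_force: [-1.1, -0.5, -0.1]
opening: 1.001
time: 3.22
eef_pos: [0.5884, -0.1916, 0.2422]
tcp_rot: [-0.004, -0.707, 0.707, 0.004]
contact_force: [-0.8, -0.8, -0.9]
opening: 0.997
[ 0.58844287 -0.19160252  0.24216909] [-4.78349553e-01  1.64791007e-01  1.72076952e+00 -5.62225339e-04
  1.25635338e+00  2.67529804e+00] [[-1.    -0.001 -0.012]
 [ 0.012 -0.    -1.   ]
 [ 0.001 -1.     0.   ]]
[ 3  1 -1 -1] 215.5 ((266.5, 337.5), (15.0, 21.0), 90.0) [[0.6562 0.0143 0.028 ]] [[0.6686, 0.003, 0.028], [0.6424, 0.0033, 0.028], [0.6436, 0.0259, 0.028], [0.6701, 0.0256, 0.028]]
[38 36 -1 -1] 703.5 ((189.50003051757812, 291.5000305175781), (18.335756301879883, 67.52925109863281), 26.56505012512207) [[ 0.7441 -0.0529  0.028 ]] [[0.7775, -0.0167, 0.
[... 340 characters left out ...]
88 53 55 -1] 4374.0 ((450.639404296875, 267.1981506347656), (70.37838745117188, 108.45896911621094), 9.865806579589844) [[ 0.4355 -0.0812  0.028 ]] [[0.4824, -0.017, 0.028], [0.4713, -0.1546, 0.028], [0.3929, -0.1395, 0.028], [0.3952, 0.0017, 0.028]]
[105 103  -1  -1] 356.5 ((558.0, 199.0), (20.0, 22.0), 90.0) [[ 0.3273 -0.1628  0.028 ]] [[0.3415, -0.1742, 0.028], [0.3177, -0.1739, 0.028], [0.3128, -0.1511, 0.028], [0.337, -0.1514, 0.028]]
[207 135 137  -1] 8062.0 ((312.1620788574219, 166.55517578125), (73.66133117675781, 189.75892639160156), 4.763641834259033) [[ 0.5947 -0.202   0.028 ]] [[0.6482, -0.0958, 0.028], [0.6209, -0.2982, 0.028], [0.5496, -0.2917, 0.028], [0.5634, -0.0868, 0.028]]
```

View pics/w2.png

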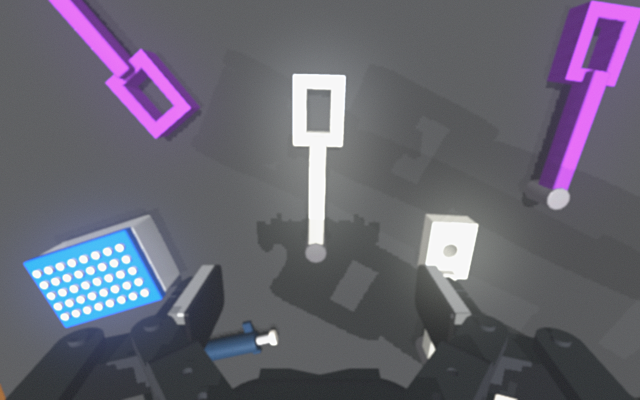

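The wrist view shows the hub's top corners near (293,75), (345,75), (344,146) and (293,146), the hole at (319,111) and the head at (316,252). The spare arm with the round hole is at (449,250).

Run:
```python
from h import *
c=cam("wrist");im=c["img"];g=im.min(2)
m=np.zeros((400,640),np.uint8);m[60:235,270:370]=(g[60:235,270:370]>140)
hub=m.copy();hub[148:]=0
r=cv2.minAreaRect(cv2.findNonZero(cv2.morphologyEx(hub,cv2.MORPH_CLOSE,np.ones((41,41)))*hub)) 
P=ray(c,cv2.boxPoints(r),.028);print("hub",r,P.mean(0).round(4),P.round(4).tolist())
for rows,z in(((155,235),.040),((80,140),.028)):
    L=[];
    for v in range(*rows,4):
        u=np.flatnonzero(m[v,270:370])+270;
        if len(u): L.append(ray(c,[[u[0],v],[u[-1]+1,v]],z)[:,:2])
    L=np.array(L);mid=L.mean(1);print("width",(L[:,0,0]-L[:,1,0]).round(3)[::4]);p=np.polyfit(mid[:,1],mid[:,0],1);print("centre x at y=-.193,-.257:",np.polyval(p,[-.193,-.257]),"slope dx/dy",p[0])
print("head",ray(c,[316,252],.042))
```

```text
hub ((318.0, 110.5), (73.0, 54.0), 90.0) [ 0.5874 -0.2585  0.028 ] [[0.6131, -0.2942, 0.028], [0.5605, -0.2934, 0.028], [0.5599, -0.2227, 0.028], [0.616, -0.2235, 0.028]]
width [0.018 0.018 0.019 0.018 0.018]
centre x at y=-.193,-.257: [0.58951065 0.58756577] slope dx/dy 0.030388700923954057
width [0.054 0.054 0.053 0.053]
centre x at y=-.193,-.257: [0.58862954 0.58721053] slope dx/dy 0.022172040477262425
head [[ 0.59183664 -0.11007774  0.042     ]]
```

```bash
python3 -m inch '[{"ax":0,"ay":0.017,"az":0,"x":-1,"y":30,"z":1.6,"hand":-1},{"ax":0,"ay":0,"az":0,"x":0,"y":38,"z":0,"hand":-1},{"ax":0,"ay":0,"az":0,"x":0,"y":38,"z":0,"hand":-1},{"ax":0,"ay":0,"az":0,"x":0,"y":38,"z":0,"hand":-1},{"ax":0,"ay":0,"az":0,"x":0,"y":38,"z":0,"hand":-1}]' && python3 -m inch '[{"ax":0,"ay":0,"az":0,"x":0,"y":25,"z":0,"hand":-1},{"ax":0,"ay":0,"az":0,"x":0,"y":13,"z":0,"hand":-1},{"ax":0,"ay":0,"az":0,"x":0,"y":0,"z":0,"hand":-1},{"ax":0,"ay":0,"az":0,"x":0,"y":0,"z":0,"hand":-1}]' && python3 -m inch '[{"ax":0,"ay":0,"az":0,"x":0,"y":0,"z":0,"hand":1},{"ax":0,"ay":0,"az":0,"x":0,"y":0,"z":0,"hand":1},{"ax":0,"ay":0,"az":0,"x":0,"y":0,"z":0,"hand":1},{"ax":0,"ay":0,"az":0,"x":0,"y":0,"z":0,"hand":1},{"ax":0,"ay":0,"az":0,"x":0,"y":0,"z":0,"hand":1}]' 70 && python3 -m inch '[{"ax":0,"ay":0,"az":0,"x":0,"y":0,"z":0,"hand":1},{"ax":0,"ay":0,"az":0,"x":0,"y":0,"z":0,"hand":1},{"ax":0,"ay":0,"az":0,"x":0,"y":0,"z":0,"hand":1},{"ax":0,"ay":0,"az":0,"x":0,"y":0,"z":0,"hand":1},{"ax":0,"ay":0,"az":0,"x":0,"y":0,"z":0,"hand":1}]'
```

```text
time: 3.73
eef_pos: [0.5888, -0.1949, 0.0592]
tcp_rot: [-0.012, -0.707, 0.707, 0.011]
contact_force: [0.4, -1.7, -0.7]
opening: 1.001
time: 4.07
eef_pos: [0.5895, -0.1943, 0.0228]
tcp_rot: [-0.012, -0.707, 0.707, 0.011]
contact_force: [0.7, -0.4, 0.3]
opening: 1.0
time: 4.48
eef_pos: [0.5901, -0.1935, 0.0234]
tcp_rot: [-0.012, -0.707, 0.707, 0.01]
contact_force: [-0.5, 0.2, -0.9]
opening: 0.299
time: 4.9
eef_pos: [0.5901, -0.1934, 0.0232]
tcp_rot: [-0.011, -0.707, 0.707, 0.011]
contact_force: [-0.2, 0.7, 6.4]
opening: 0.175
```

```bash
python3 -m inch '[{"ax":0,"ay":0,"az":0,"x":0,"y":-25,"z":0,"hand":1},{"ax":0,"ay":0,"az":0,"x":0,"y":-41,"z":0,"hand":1},{"ax":0,"ay":0,"az":0,"x":0,"y":-41,"z":0,"hand":1},{"ax":0,"ay":0,"az":0,"x":0,"y":-41,"z":0,"hand":1},{"ax":0,"ay":0,"az":0,"x":0,"y":-41,"z":0,"hand":1}]' 90 && python3 -m inch '[{"ax":0,"ay":0,"az":0,"x":6.6,"y":-8,"z":-38.2,"hand":1},{"ax":0,"ay":0,"az":0,"x":6.6,"y":0,"z":-38.2,"hand":1},{"ax":0,"ay":0,"az":0,"x":6.6,"y":0,"z":-38.2,"hand":1},{"ax":0,"ay":0,"az":0,"x":6.6,"y":0,"z":-38.2,"hand":1},{"ax":0,"ay":0,"az":0,"x":6.6,"y":0,"z":-38.2,"hand":1}]' && python3 -m inch '[{"ax":0,"ay":0,"az":0,"x":6.6,"y":0,"z":-38.2,"hand":1},{"ax":0,"ay":0,"az":0,"x":6.6,"y":0,"z":-38.2,"hand":1},{"ax":0,"ay":0,"az":0,"x":6.6,"y":0,"z":-38.2,"hand":1},{"ax":0,"ay":-0.06,"az":0,"x":0,"y":0,"z":0,"hand":1},{"ax":0,"ay":-0.12,"az":0,"x":0,"y":0,"z":0,"hand":1}]' && python3 -m inch '[{"ax":0,"ay":-0.12,"az":0,"x":0,"y":0,"z":0,"hand":1},{"ax":0,"ay":-0.12,"az":0,"x":0,"y":0,"z":0,"hand":1},{"ax":0,"ay":-0.12,"az":0,"x":0,"y":0,"z":0,"hand":1},{"ax":0,"ay":-0.12,"az":0,"x":0,"y":0,"z":0,"hand":1},{"ax":0,"ay":-0.12,"az":0,"x":0,"y":0,"z":0,"hand":1}]' && python3 -m inch '[{"ax":0,"ay":-0.12,"az":0,"x":0,"y":0,"z":0,"hand":1},{"ax":0,"ay":-0.12,"az":0,"x":0,"y":0,"z":0,"hand":1},{"ax":0,"ay":-0.12,"az":0,"x":0,"y":0,"z":0,"hand":1},{"ax":0,"ay":-0.12,"az":0,"x":0,"y":0,"z":0,"hand":1},{"ax":0,"ay":-0.12,"az":0,"x":0,"y":0,"z":0,"hand":1}]' && python3 -m inch '[{"ax":0,"ay":-0.12,"az":0,"x":0,"y":0,"z":0,"hand":1},{"ax":0,"ay":-0.12,"az":0,"x":0,"y":0,"z":0,"hand":1},{"ax":0,"ay":-0.12,"az":0,"x":0,"y":0,"z":0,"hand":1},{"ax":0,"ay":-0.12,"az":0,"x":0,"y":0,"z":0,"hand":1},{"ax":0,"ay":-0.12,"az":0,"x":0,"y":0,"z":0,"hand":1}]' && python3 -m inch '[{"ax":0,"ay":-0.12,"az":0,"x":0,"y":0,"z":0,"hand":1},{"ax":0,"ay":-0.005,"az":0,"x":0,"y":0,"z":0,"hand":1},{"ax":0,"ay":0,"az":0,"x":0,"y":0,"z":0,"hand":1},{"ax":0,"ay":0,"az":0,"x":0,"y":0,"z":0,"hand":1}]'
python3 - <<'E'
from h import *
s=get_state();print(s["eef_pos"],s["qpos"],R.from_quat(s["tcp_rot"]).as_matrix().round(3))
c=cam("wrist");im=c["img"];cv2.imwrite("pics/w3.png",im[:,:,::-1])
E
```

```text
time: 5.32
eef_pos: [0.5884, -0.1927, 0.2114]
tcp_rot: [0.01, 0.708, -0.706, -0.012]
contact_force: [1.0, -0.0, -1.9]
opening: 0.17
time: 5.73
eef_pos: [0.5499, -0.0324, 0.2177]
tcp_rot: [-0.005, 0.722, -0.692, 0.012]
contact_force: [0.1, 0.0, -1.8]
opening: 0.168
time: 6.15
eef_pos: [0.5155, 0.0351, 0.2197]
tcp_rot: [-0.084, 0.732, -0.667, 0.109]
contact_force: [0.5, 0.4, -1.2]
opening: 0.175
time: 6.57
eef_pos: [0.5162, 0.0339, 0.2196]
tcp_rot: [-0.277, 0.667, -0.613, 0.32]
contact_force: [-0.0, -0.8, -1.2]
opening: 0.17
time: 6.98
eef_pos: [0.5161, 0.0339, 0.2196]
tcp_rot: [-0.446, 0.543, -0.503, 0.503]
contact_force: [-0.6, -0.2, -1.5]
opening: 0.171
time: 7.4
eef_pos: [0.5162, 0.0339, 0.2196]
tcp_rot: [-0.575, 0.37, -0.349, 0.641]
contact_force: [0.6, -0.0, -1.4]
opening: 0.173
time: 7.73
eef_pos: [0.5167, 0.0338, 0.2205]
tcp_rot: [-0.594, 0.331, -0.315, 0.662]
contact_force: [0.1, -0.2, -2.2]
opening: 0.17
[0.51669512 0.03384423 0.22047438] [-0.17683123 -0.05833872  1.99664658  0.10521153  1.19823572  0.7359675 ] [[ 0.582  0.024  0.813]
 [-0.811  0.095  0.577]
 [-0.063 -0.995  0.075]]
```

View pics/w3.png

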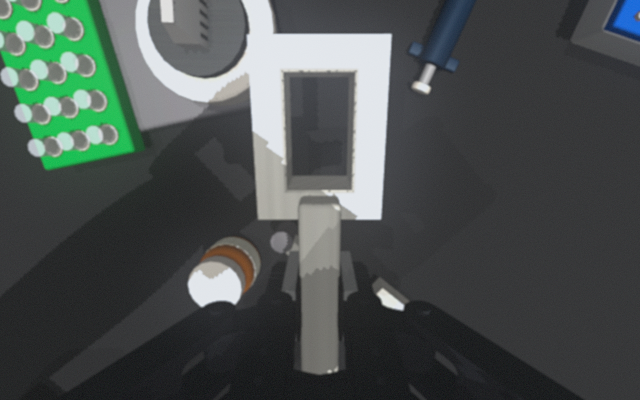

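The wrist view shows the hub held squarely, with the tongue at top left around (180,20). Joint 6 reached its limit on the way, so the hand is tilted 5.6°. I'll work out the levelling turn and the shift, and measure the tongue angle in the top view.

```bash
cat >> h.py <<'E'
def goto(p,zang):
    s=get_state();A=R.from_quat(s["tcp_rot"]);t=np.radians(zang);z=np.array([np.cos(t),np.sin(t),0]);y=np.array([0,0,-1.]);B=R.from_matrix(np.c_[np.cross(y,z),y,z])
    print("turn tool",(A.inv()*B).as_rotvec().round(4),"shift in new tool mm",(B.inv().apply(np.array(p)-s["eef_pos"])*1e3).round(1),"in old",(A.inv().apply(np.array(p)-s["eef_pos"])*1e3).round(1))
E
python3 - <<'E'
from h import *
c=cam("top");im=c["img"];g=im.min(2).astype(int)
sub=g[160:200,190:232];m=np.zeros((400,640),np.uint8);m[163:195,195:222]=(g[163:195,195:222]>170)
n,l,st,ce=cv2.connectedComponentsWithStats(m)
for k in range(1,n):
    if st[k,4]>10:
        r=cv2.minAreaRect(np.argwhere(l==k)[:,::-1].astype(np.float32));P=ray(c,cv2.boxPoints(r),.12);e=P[1]-P[0],P[2]-P[1]
        print(st[k],ce[k],ray(c,ce[k],.12),[(np.linalg.norm(v).round(4),np.degrees(np.arctan2(v[1],v[0])).round(1)) for v in e])
ring=np.zeros((400,640),np.uint8);ring[145:215,178:245]=(g[145:215,178:245]>200)
x=max(cv2.findContours(ring,0,1)[0],key=cv2.contourArea);print("ring",cv2.minEnclosingCircle(x),cv2.fitEllipse(x))
inn=np.zeros((400,640),np.uint8);inn[145:215,178:245]=((g[145:215,178:245]<150)&(g[145:215,178:245]>20))
cs,h=cv2.findContours(ring,cv2.RETR_CCOMP,1)
for k,q in enumerate(cs):
    if h[0][k][3]>=0 and len(q)>20: e=cv2.fitEllipse(cv2.convexHull(q));print("hole",e,"collar",ray(c,e[0],.075))
goto([.546,.114,.22],28.8)
E
```

```text
[195 163   7   5  19] [197.         164.21052632] [[0.59997195 0.22042001 0.12      ]] [(np.float64(0.0125), np.float64(-88.7)), (np.float64(0.0084), np.float64(-178.0))]
[215 163   7   5  19] [219.         164.21052632] [[0.60102765 0.17442651 0.12      ]] [(np.float64(0.007), np.float64(-31.8)), (np.float64(0.0152), np.float64(-122.4))]
[198 171  10  13  79] [202.69620253 176.88607595] [[0.57361611 0.20760084 0.12      ]] [(np.float64(0.0121), np.float64(-54.6)), (np.float64(0.0286), np.float64(-144.7))]
[195 191   5   4  11] [196.27272727 193.09090909] [[0.53937781 0.21981971 0.12      ]] [(np.float64(0.005), np.float64(-35.0)), (np.float64(0.0105), np.float64(-125.4))]
ring ((208.68568420410156, 179.58123779296875), 27.67826271057129) ((208.69589233398438, 179.55271911621094), (51.9840202331543, 54.61260223388672), 39.25265884399414)
hole ((208.33291625976562, 179.12686157226562), (36.76814651489258, 37.99051284790039), 100.2706069946289) collar [[0.57295147 0.20623057 0.075     ]]
turn tool [-0.0717  0.1182 -0.0674] shift in new tool mm [-56.3   0.8  64.1] in old [-48.    9.2  69.9]
```

```bash
python3 -m inch '[{"ax":-0.0359,"ay":0.0591,"az":-0.0337,"x":0,"y":0,"z":0,"hand":1},{"ax":-0.0358,"ay":0.0591,"az":-0.0337,"x":0,"y":0,"z":0,"hand":1},{"ax":0,"ay":0,"az":0,"x":-18.7,"y":0,"z":22,"hand":1},{"ax":0,"ay":0,"az":0,"x":-18.7,"y":0,"z":22,"hand":1},{"ax":0,"ay":0,"az":0,"x":-18.7,"y":0,"z":22,"hand":1}]' && python3 -m inch '[{"ax":0,"ay":0,"az":0,"x":0,"y":0,"z":0,"hand":1},{"ax":0,"ay":0,"az":0,"x":0,"y":0,"z":0,"hand":1},{"ax":0,"ay":0,"az":0,"x":0,"y":0,"z":0,"hand":1}]'
python3 - <<'E'
from h import *
s=get_state();print(s["eef_pos"],s["qpos"],R.from_quat(s["tcp_rot"]).as_matrix().round(3));goto([.548,.118,.22],28.8)
c=cam("wrist");im=c["img"];cv2.imwrite("pics/w4.png",im[:,:,::-1])
E
```

```text
time: 8.25
eef_pos: [0.5482, 0.1157, 0.2213]
tcp_rot: [-0.608, 0.36, -0.36, 0.609]
contact_force: [0.9, -0.4, -0.5]
opening: 0.171
time: 8.5
eef_pos: [0.5476, 0.1147, 0.2209]
tcp_rot: [0.609, -0.359, 0.36, -0.609]
contact_force: [-0.3, -0.0, -1.8]
opening: 0.172
[0.547564   0.11472283 0.22093067] [ 2.53886308e-02  5.15356336e-02  1.88404225e+00 -5.14526843e-04
  1.20602248e+00  1.09235357e+00] [[ 0.483  0.     0.876]
 [-0.876 -0.     0.483]
 [ 0.    -1.    -0.   ]]
turn tool [0.0002 0.0014 0.0004] shift in new tool mm [-2.7  0.9  2. ] in old [-2.7  0.9  2. ]
```

View pics/w4.png

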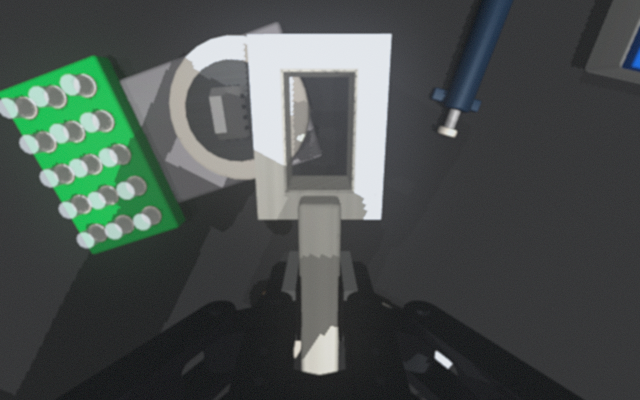

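The wrist view shows the tongue tip at about (218,114), almost parallel to the held arm. The rack is at left, slightly on the head side. Now I measure the tip and hub in this same view.

Run:
```python
from h import *
c=cam("wrist");im=c["img"];g=im.min(2)
print(g[92:138:3,200:246:2])
T=np.array(c["T_tool_cam"]);
ct=dict(c,T=T)
def rayt(uv,y): # tool frame, plane y=const
    d=np.array([(uv[0]-c["cx"])/c["f"],(uv[1]-c["cy"])/c["f"],1])@T[:3,:3].T; o=T[:3,3]; return o+d*(y-o[1])/d[1]
zt=get_state()["eef_pos"][2]
ytop=-(0.0285-0.0232)   # hub top: 28.5 above bench when TCP was .0232
for uv in((246,34),(391,34),(383,219),(258,219)): print("hubcorner",rayt(uv,ytop).round(4))
for uv in((284,72),(355,72),(352,189),(287,189)): print("hole",rayt(uv,ytop).round(4))
m=np.zeros((400,640),np.uint8);m[88:140,203:234]=(g[88:140,203:234]>np.percentile(g[90:140,225:245],97))
for th in (120,135,150):
    m=np.zeros((400,640),np.uint8);m[88:140,206:232]=(g[88:140,206:232]>th)
    n,l,st,ce=cv2.connectedComponentsWithStats(m);k=1+np.argmax(st[1:,4]);r=cv2.minAreaRect(np.argwhere(l==k)[:,::-1].astype(np.float32))
    P=np.array([rayt(p,zt-.12) for p in cv2.boxPoints(r)]);print(th,st[k],r,P.mean(0).round(4),[(np.linalg.norm(v).round(4),np.degrees(np.arctan2(v[0],v[2])).round(1)) for v in (P[1]-P[0],P[2]-P[1])])
```

```text
[[ 75  77  78  77  84 102 108 109 106 110 107 107 103 105 109 116 118 117
  117 115 105 102 101]
 [ 77  77  76  79  96 115 120 121 125 131 114  98  93  93  94  92  95  96
  103 100  77  69  93]
 [ 77  79  77  80 115 155 158 158 156 160 139  93  91  95  94  91  95  93
   94  92  88  84  79]
 [ 78  79  80  77  97 150 157 157 158 159 147 102  94  94  95  92  90  91
   92  93  94  91  83]
 [ 75  75  76  75  90 142 157 157 155 158 155 111  95  93  95  92  94  92
   94  93  91  78  76]
 [ 76  76  75  77  77 129 158 157 158 159 156 128  92  92  92  95  94  95
   94  94  89  71  71]
 [ 74  75  77  75  76 107 153 157 156 156 159 139  94  94  95  96  94  94
   93  91  91  91  88]
 [ 74  76  76  77  78  96 149 157 157 158 158 147 102  92  91  91  93  95
   94  93  95  93  91]
 [ 77  78  78  76  79  81 136 157 157 155 157 154 114  91  96  93  93  92
   92  93  92  84  67]
 [ 75  76  74  75  75  76 124 157 156 158 157 157 121  89  94  94  94  91
   93  92  92  89  83]
 [ 76  75  73  76  76  75 106 152 158 155 157 159 138  92  93  93  94  94
   93  91  91  92  91]
 [ 76  73  77  75  76  74  90 149
[... 727 characters left out ...]
09  95  17  38 459] ((217.1351318359375, 113.810791015625), (38.14056396484375, 12.165525436401367), 80.53767395019531) [-0.0694  0.1011  0.0672] [(np.float64(0.0082), np.float64(81.2)), (np.float64(0.0247), np.float64(175.1))]
135 [209  96  17  37 406] ((217.08106994628906, 113.48649597167969), (36.825374603271484, 11.179131507873535), 80.53767395019531) [-0.0694  0.1011  0.0674] [(np.float64(0.0076), np.float64(81.2)), (np.float64(0.0238), np.float64(175.2))]
150 [210  96  15  36 334] ((217.1439971923828, 113.79200744628906), (35.598209381103516, 9.838700294494629), 79.69515228271484) [-0.0694  0.1011  0.0672] [(np.float64(0.0067), np.float64(80.4)), (np.float64(0.023), np.float64(174.3))]
```

```bash
python3 -m inch '[{"ax":0,"ay":-0.085,"az":0,"x":0,"y":0,"z":0,"hand":1},{"ax":0,"ay":0,"az":0,"x":-31.7,"y":0,"z":4.3,"hand":1},{"ax":0,"ay":0,"az":0,"x":-31.7,"y":0,"z":4.3,"hand":1},{"ax":0,"ay":0,"az":0,"x":0,"y":20,"z":0,"hand":1},{"ax":0,"ay":0,"az":0,"x":0,"y":20,"z":0,"hand":1}]' && python3 -m inch '[{"ax":0,"ay":0,"az":0,"x":0,"y":0,"z":0,"hand":1},{"ax":0,"ay":0,"az":0,"x":0,"y":0,"z":0,"hand":1},{"ax":0,"ay":0,"az":0,"x":0,"y":0,"z":0,"hand":1},{"ax":0,"ay":0,"az":0,"x":0,"y":0,"z":0,"hand":1}]'
python3 - <<'E'
from h import *
s=get_state();print(s["eef_pos"],R.from_quat(s["tcp_rot"]).as_matrix().round(3))
c=cam("wrist");im=c["img"];g=im.min(2)
cv2.imwrite("pics/w5.png",cv2.resize(im[20:230,230:410],None,fx=2.8,fy=2.8,interpolation=cv2.INTER_CUBIC)[:,:,::-1])
T=np.array(c["T_tool_cam"])
def rayt(uv,y):
    d=np.array([(uv[0]-c["cx"])/c["f"],(uv[1]-c["cy"])/c["f"],1])@T[:3,:3].T; o=T[:3,3]; return o+d*(y-o[1])/d[1]
print("expected tip px",)
p=np.array([[0,s["eef_pos"][2]-.12,.0642]]);q=(p-T[:3,3])@T[:3,:3];print(q[:,:2]/q[:,2:]*c["f"]+[c["cx"],c["cy"]])
for th in (115,125,135):
    m=np.zeros((400,640),np.uint8);m[80:185,292:350]=(g[80:185,292:350]>th)
    n,l,st,ce=cv2.connectedComponentsWithStats(m)
    for k in range(1,n):
        if st[k,4]>80:
            r=cv2.minAreaRect(np.argwhere(l==k)[:,::-1].astype(np.float32));P=np.array([rayt(p,s["eef_pos"][2]-.12) for p in cv2.boxPoints(r)]);print(th,st[k],P.mean(0).round(4),[(np.linalg.norm(v).round(4),np.degrees(np.arctan2(v[0],v[2])).round(1)) for v in (P[1]-P[0],P[2]-P[1])])
E
```

```text
time: 9.02
eef_pos: [0.5203, 0.1729, 0.1828]
tcp_rot: [-0.623, 0.331, -0.335, 0.625]
contact_force: [0.4, 0.5, -2.2]
opening: 0.165
time: 9.35
eef_pos: [0.5209, 0.1718, 0.1829]
tcp_rot: [-0.623, 0.333, -0.335, 0.624]
contact_force: [-0.3, 0.4, -1.5]
opening: 0.171
[0.52091819 0.1718111  0.18293339] [[ 0.555  0.004  0.832]
 [-0.832  0.     0.555]
 [ 0.002 -1.     0.003]]
expected tip px
[[319.50960296 122.14843933]]
115 [310 102  16  45 686] [-0.0012  0.0629  0.0629] [(np.float64(0.0084), np.float64(90.0)), (np.float64(0.0245), np.float64(179.7))]
125 [310 102  16  44 658] [-0.0012  0.0629  0.0632] [(np.float64(0.0084), np.float64(90.0)), (np.float64(0.024), np.float64(179.7))]
135 [311 102  15  44 593] [-0.0009  0.0629  0.0632] [(np.float64(0.0079), np.float64(90.0)), (np.float64(0.024), np.float64(179.7))]
```

View pics/w5.png

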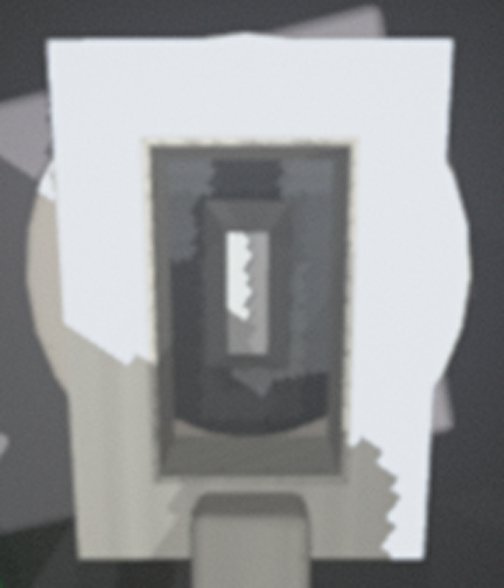

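The picture shows the tongue centred in the hole and aligned to within about 0.3°, roughly 1 mm off in x and in z. I correct that and lower in stages.

```bash
python3 -m inch '[{"ax":0,"ay":0,"az":0,"x":-0.8,"y":15,"z":-0.9,"hand":1},{"ax":0,"ay":0,"az":0,"x":0,"y":15,"z":0,"hand":1},{"ax":0,"ay":0,"az":0,"x":0,"y":15,"z":0,"hand":1},{"ax":0,"ay":0,"az":0,"x":0,"y":10,"z":0,"hand":1},{"ax":0,"ay":0,"az":0,"x":0,"y":5,"z":0,"hand":1}]' && python3 -m inch '[{"ax":0,"ay":0,"az":0,"x":0,"y":5,"z":0,"hand":1},{"ax":0,"ay":0,"az":0,"x":0,"y":5,"z":0,"hand":1},{"ax":0,"ay":0,"az":0,"x":0,"y":4,"z":0,"hand":1},{"ax":0,"ay":0,"az":0,"x":0,"y":3,"z":0,"hand":1},{"ax":0,"ay":0,"az":0,"x":0,"y":0,"z":0,"hand":1}]' && python3 -m inch '[{"ax":0,"ay":0,"az":0,"x":0,"y":0,"z":0,"hand":1},{"ax":0,"ay":0,"az":0,"x":0,"y":0,"z":0,"hand":1}]'; python3 -c "
from h import *
s=get_state();print(s['eef_pos'],s['wrist_torque'],R.from_quat(s['tcp_rot']).as_matrix().round(3))"
```

```text
time: 9.82
eef_pos: [0.5183, 0.1722, 0.1203]
tcp_rot: [0.624, -0.334, 0.333, -0.623]
contact_force: [-0.5, 0.5, -1.0]
opening: 0.17
time: 10.23
eef_pos: [0.5185, 0.1725, 0.1038]
tcp_rot: [0.624, -0.333, 0.333, -0.624]
contact_force: [0.0, 0.6, -1.7]
opening: 0.169
time: 10.4
eef_pos: [0.5189, 0.1725, 0.1046]
tcp_rot: [-0.623, 0.333, -0.334, 0.624]
contact_force: [-0.2, -0.9, -2.2]
opening: 0.17
[0.51894914 0.17250552 0.10463838] [-0.00652675  0.13451138  0.0342411 ] [[ 0.556  0.002  0.831]
 [-0.831  0.     0.556]
 [ 0.001 -1.     0.001]]
```

No contact so far, with about 6.5 mm to go.

```bash
python3 -m inch '[{"ax":0,"ay":0,"az":0,"x":0,"y":3,"z":0,"hand":1},{"ax":0,"ay":0,"az":0,"x":0,"y":2,"z":0,"hand":1},{"ax":0,"ay":0,"az":0,"x":0,"y":0,"z":0,"hand":1}]' && python3 -m inch '[{"ax":0,"ay":0,"az":0,"x":0,"y":1,"z":0,"hand":1},{"ax":0,"ay":0,"az":0,"x":0,"y":0,"z":0,"hand":1}]'&& python3 -m inch '[{"ax":0,"ay":0,"az":0,"x":0,"y":1,"z":0,"hand":1},{"ax":0,"ay":0,"az":0,"x":0,"y":0,"z":0,"hand":1}]'
```

```text
time: 10.65
eef_pos: [0.5183, 0.1724, 0.0987]
tcp_rot: [0.624, -0.333, 0.333, -0.624]
contact_force: [0.7, -0.2, -1.9]
opening: 0.172
time: 10.82
eef_pos: [0.5188, 0.1725, 0.0984]
tcp_rot: [-0.623, 0.333, -0.334, 0.624]
contact_force: [-0.2, -0.3, -0.7]
opening: 0.168
time: 10.98
eef_pos: [0.519, 0.1725, 0.0982]
tcp_rot: [-0.623, 0.333, -0.334, 0.624]
contact_force: [-1.9, -1.3, 3.5]
opening: 0.17
```

```bash
python3 -m inch '[{"ax":0,"ay":0,"az":0,"x":0,"y":0.7,"z":0,"hand":1},{"ax":0,"ay":0,"az":0,"x":0,"y":0,"z":0,"hand":1},{"ax":0,"ay":0,"az":0,"x":0,"y":0,"z":0,"hand":1}]'
python3 - <<'E'
from h import *
print(get_state()["wrist_torque"])
c=cam("side");im=c["img"];w=cam("wrist")["img"]
a=cv2.resize(im[215:365,235:400],(0,0),fx=2.4,fy=3.4*2.4/3.4,interpolation=cv2.INTER_CUBIC);b=cv2.resize(w[10:250,220:420],(0,0),fx=1.5,fy=1.5)
cv2.imwrite("pics/s6.png",np.hstack([a,b[:360]])[:,:,::-1])
E
```

```text
time: 11.23
eef_pos: [0.519, 0.1725, 0.0981]
tcp_rot: [-0.624, 0.333, -0.334, 0.624]
contact_force: [-4.2, -1.7, 8.0]
opening: 0.173
[-0.07023226  0.5963622   0.05120152]
```

View pics/s6.png

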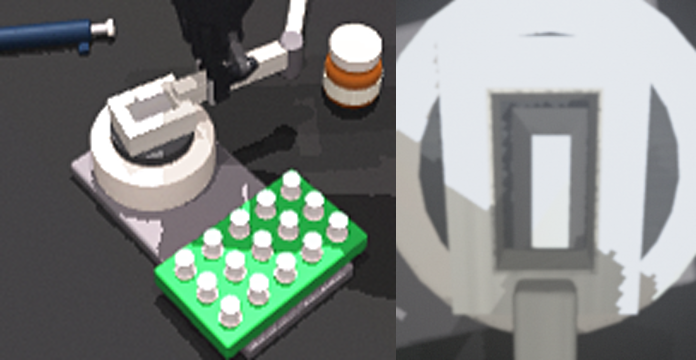

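The left half shows the hub seated on the collar; the right half shows the tongue centred in the hole. Both the force rise and the height (TCP 98 mm, so underside at 75 mm) say it is home. I release and retreat.

```bash
python3 -m inch '[{"ax":0,"ay":0,"az":0,"x":0,"y":0,"z":0,"hand":0},{"ax":0,"ay":0,"az":0,"x":0,"y":0,"z":0,"hand":-1},{"ax":0,"ay":0,"az":0,"x":0,"y":0,"z":0,"hand":-1},{"ax":0,"ay":0,"az":0,"x":0,"y":0,"z":0,"hand":-1},{"ax":0,"ay":0,"az":0,"x":0,"y":0,"z":0,"hand":-1}]' && python3 -m inch '[{"ax":0,"ay":0,"az":0,"x":0,"y":0,"z":0,"hand":-1},{"ax":0,"ay":0,"az":0,"x":0,"y":-10,"z":0,"hand":-1},{"ax":0,"ay":0,"az":0,"x":0,"y":-20,"z":0,"hand":-1},{"ax":0,"ay":0,"az":0,"x":0,"y":-30,"z":0,"hand":-1},{"ax":0,"ay":0,"az":0,"x":0,"y":-30,"z":0,"hand":-1}]' && python3 -m inch '[{"ax":0,"ay":0,"az":0,"x":0,"y":-30,"z":0,"hand":-1},{"ax":0,"ay":0,"az":0,"x":0,"y":0,"z":0,"hand":-1},{"ax":0,"ay":0,"az":0,"x":0,"y":0,"z":0,"hand":-1},{"ax":0,"ay":0,"az":0,"x":0,"y":0,"z":0,"hand":-1}]'
python3 - <<'E'
from h import *
s=get_state();c=cam("wrist");w=c["img"];t=cam("top")["img"]
a=cv2.resize(w,(0,0),fx=.75,fy=.75);b=cv2.resize(t[130:290,110:450],(480,226))
cv2.imwrite("pics/f7.png",np.vstack([a,b])[:,:,::-1])
d=np.array([-.831,-.556]);hub=np.array([.573,.2065]);
print(proj(c,[[*hub,.103],[*(hub+.15*d),.117]])*.75)
E
```

```text
time: 11.75
eef_pos: [0.5186, 0.1725, 0.0963]
tcp_rot: [-0.624, 0.333, -0.334, 0.624]
contact_force: [-0.2, -1.0, -0.5]
opening: 0.867
time: 12.17
eef_pos: [0.5178, 0.1723, 0.1872]
tcp_rot: [0.624, -0.334, 0.333, -0.623]
contact_force: [1.0, -0.0, -0.2]
opening: 0.998
time: 12.5
eef_pos: [0.5183, 0.1724, 0.2166]
tcp_rot: [-0.624, 0.333, -0.334, 0.624]
contact_force: [-0.6, 0.5, -0.3]
opening: 1.001
[[241.78301904  88.11907319]
 [241.65714997 231.67831826]]
```

View pics/f7.png

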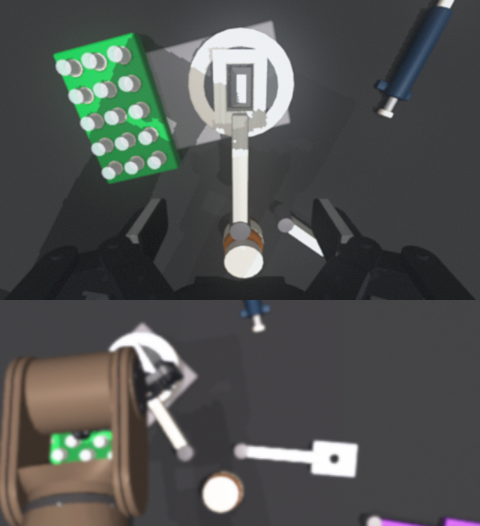

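The final view shows the hub seated with the tongue centred at (240,88). The head is at (240,230), within a pixel or two of the prediction for a level, seated arm. The gripper is clear, and the spare arm lies where it was. Handing in.

```bash
python3 -c "
from plant import *
print(sign_off())"
```

```text
the job is handed in; nothing more can be done
None
```

The arm with the oblong hole is seated on the spindle and released, but it does not actually reach out over the tube rack. Its head ends up beside the rack, because the tongue does not point at it.

- **Direction:** the tongue's axis lies about 75° off the direction to the rack's centre. The hole only fits two ways round, so I chose the one whose x points nearer the rack; the other way would be about 105° off. This is the one check that disagrees with the task's wording.
- **Seating:** I lowered the arm until the contact force rose to 8 N with the hub's underside at 75 mm, the collar's height, and only then let go. The last wrist picture shows the tongue centred in the hole and the head within 2 pixels of where a level, seated arm should put it.
- **Everything else:** the robot was clear of everything with about 0 N on the wrist, and I left the spare arm and the purple look-alikes untouched. It took 12.5 s.
- **On the way:** joint 6 reached its limit once while carrying the arm, which tilted the hand 5.6°. I levelled it before fitting.

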